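# Reset the tripped ring-light controller

## Robot

A 6-joint arm with a two-finger parallel gripper is mounted at the origin on the work surface. World frame = base frame: x ahead of the robot, y to its left, z up, the work surface at z = 0. Lengths are in m, angles in rad, forces in N, time in s.
With the tool pointing down it reaches from about 0.3 to 0.75 m from the base axis. Payload 8.5 kg.
Tool frame: the origin (TCP) lies at the very end of the fingers, on their centre line; the grasp point (between the pads) lies 19 mm behind it (r.hold_point_z is the distance from the TCP to the grasp point, in m); x points along the fingers, y is the direction in which the jaws open and shut, and the axes are right-handed (so a half turn about x gives the same grasp; the last joint's range is limited). The gripper opens to 88 mm and grips with 3 to 60 N. Pads are 18 mm wide; open, the fingers measure 123 mm over their backs; the gripper's body (75 mm by 187 mm) begins 45 mm behind the grasp point.
Start: joints at [0.976, 0.381, 1.297, -0, 1.464, -0.215], TCP at [0.204, 0.511, 0.239] pointing down, gripper open.
Joint ranges: [-3.11, 3.11], [-0.89, 2.33], [0.22, 2.48], [-1.42, 4.56], [0.17, 2.85], [-2.88, 2.88]. Speed limits (rad/s): [2.39, 2.39, 3.14, 3.14, 3.14, 3.14].

## Interface

Orientations are given as a unit quaternion [w, x, y, z].
In Python, from workcell import r, effector, inverse_kinematics, readout, optics, job_done gives the robot as it stands. The module is installed in compiled form; this text tells all that it offers. Calls block until the motion is done:
- r.reach(position, orientation): joint-space move of the TCP to a pose.
- r.line_to(position, rate=0.15, attitude=None, guard=None): straight line of the TCP; attitude=None keeps the orientation; rate is the mean speed in m/s. With guard (N) it stops when the force on the tool has changed by that much, and returns True; else False.
- r.goto_joints(angles): joint-space move.
- effector.open_jaws() and effector.grasp(newtons=None): open the fingers fully, or close them until they stop; newtons is the grip in N (None keeps the last).
- r.wait(seconds).
- inverse_kinematics(position, orientation): joint angles nearest the present ones, or None.
- readout.state(): the state.
- optics.capture(name): name is "scene" or "top"; returns a dict with "color" (480x640x3 uint8, red, green, blue), "range_z" (480x640 float32, m along the optical axis (not along the pixel's ray), 0 where there is no reading), "intrinsics" (3x3 intrinsics, pixels), "extrinsics" (4x4, takes a point from camera to world coordinates). Camera axes: x right, y down, z forward; pixel columns grow to the right and rows downward; lengths in m; the calibration is good to about 2 mm. A picture is of the moment at which its call begins.
A pose or a line that the arm cannot do raises r.MotionError and nothing moves.
- job_done(): hands the job in, once; it reports no verdict.
The state is a dict: "clock": time; "joint_pos": joint angles; "qd": joint speeds; "joint_torque": joint torques, N m; "eef_pos": TCP position; "eef_rot": TCP orientation; "contact_force": force on the tool from outside, world axes, zero at the start; "ft_torque": the same for the moment, N m; "finger_gap": finger opening in m.
Only numpy, scipy, OpenCV 4.12 (cv2) and the standard library are available. Lean on these libraries where they do the work, as an engineer would, in place of code of your own. Each camera call takes 0.05 s, during which the arm holds its last target. There are 200 camera calls.

## Task

The ring-light controller has tripped: push the metal slide on its top all the way along to uncover the round well, reach down into that well with a fingertip, press the sunken reset key right down and keep it down for at least one second. Then push the slide all the way back, so that the round well is covered again, and move clear. Do not press the key in the square well, do not lift or shove the controller about, and leave the other things on the bench where they are.

Things in the scene. Friction and masses are not known exactly. Their poses are not given: they have to be found in the camera images.
- controller: Ring-light controller: a loose grey bench box on rubber feet, 150 mm (its x) by 220 mm (its y), about 1.5 kg. Origin at the centre of its underside, on the table; z up, its front, with a small knob 16 mm high, faces its -x. The flat top deck is 64 mm above the table. Two wells are sunk in the deck: a round one at (x 15, y -36) mm and a square one at (x 15, y +36) mm. A metal slide on the deck covers one of them at a time, at the start the round one
- round_well (a point): Centre of the mouth of the round well, level with the deck. The well is 46 mm in diameter with straight walls and 34 mm deep; the reset key stands up in its middle
- square_well (a point): Centre of the mouth of the square well, 44 x 44 mm, level with the deck, 34 mm deep, with a key like the reset key in it. That key is not to be pressed
- reset_key_top (a point): Centre of the top of the reset key, a grey plastic cylinder 24 mm in diameter in the middle of the round well. Its top lies 22 mm below the deck when up
- reset_key (a joint): How far the reset key is pressed, in m: 0 up, 0.005 fully down. A spring returns it; about 1.5 N to start and 4 N fully down
- square_key (a joint): How far the key in the square well is pressed, in m: 0 up, 0.005 fully down
- slide_mid (a point): Centre of the top face of the slide, a plain aluminium slab 72 mm (controller x) by 62 mm (controller y) and 14 mm thick, lying on the deck (top 79 mm above the table). It runs only along the controller's y, and some 40 mm of bare deck lie beyond it at either end of its travel, so that a fingertip can be set down on either side to push its end face
- slide (a joint): Position of the slide, in m: 0 with its centre over the round well, growing towards the controller's +y up to 0.072, with its centre over the square well. It starts within 0.010 of 0. A drag of about 1.5 N; it stays where it is left
- specimen: small waisted brass turned part standing upright, 22 mm diameter, 44 mm tall; loose, to be left alone. Origin at the centre of its underside
- loupe: black eye loupe standing upright, 40 mm diameter, 40 mm tall; loose, to be left alone. Origin at the centre of its underside
- vial: small capped jar, 28 mm diameter, 60 mm tall; loose, to be left alone. Origin at the centre of its underside
- mouse: black computer mouse, about 105 x 60 x 32 mm; loose, to be left alone. Origin at the centre of its underside
- gauge_block: steel gauge block lying flat, 30 x 70 x 25 mm; loose, to be left alone. Origin at the centre of its underside
- driver: small screwdriver lying down, 160 mm long; loose, to be left alone. Origin at the centre of its underside (handle towards its -x)
- tray: grey open divided tray, 120 x 160 x 25 mm; loose, to be left alone. Origin at the centre of its underside

How it is judged:
By the outcome, as a careful person would: the job done as asked, in the order asked, and still so for the second after the job is handed in, with the robot touching nothing.
It also fails if it takes over 58 s, if anything falls off the work surface, if the arm or the gripper's body presses on something with over 40 N, if the wrist force passes 120 N, or if a joint passes its speed limit or range.

## Working session

There is one attempt and no reset: what is moved stays moved. The work goes in short steps, each a Python script; the robot and the scene stay as the last script left them, time stands still between calls to the robot, and variables do not carry over. Pictures are saved under pics/ and viewed, about 8 in all and at most 12, crops included, and the job is handed in when it is done.

```bash
mkdir -p pics; python3 - <<'E'
from workcell import r,effector,readout,optics
import cv2,numpy as np
for n in ("scene","top"):
    c=optics.capture(n); np.savez(n+"0.npz",**c)
    cv2.imwrite(f"pics/{n}0.png",c["color"][:,:,::-1]); print(n,c["intrinsics"].tolist(),c["extrinsics"].round(3).tolist())
s=readout.state();print(s)
E
```

```text
scene [[457.27677962140734, 0.0, 323.92818506248983], [0.0, 457.27677962140734, 238.93011956467396], [0.0, 0.0, 1.0]] [[-0.756, 0.318, -0.573, 1.2], [0.655, 0.395, -0.644, 0.721], [0.022, -0.862, -0.507, 0.651], [0.0, 0.0, 0.0, 1.0]]
top [[594.9184820805016, 0.0, 326.48047174398084], [0.0, 594.9184820805016, 239.61467284397048], [0.0, 0.0, 1.0]] [[0.023, -0.998, 0.051, 0.507], [-1.0, -0.023, 0.008, -0.007], [-0.007, -0.051, -0.999, 1.37], [0.0, 0.0, 0.0, 1.0]]
{'clock': 0.1, 'joint_pos': array([ 9.75705603e-01,  3.81095047e-01,  1.29813879e+00, -1.71802019e-05,
        1.46363758e+00, -2.15281190e-01]), 'qd': array([-7.52788438e-05, -1.60796453e-03, -3.59474552e-03, -7.53098079e-04,
       -1.39218568e-03, -8.37142243e-04]), 'joint_torque': array([ 3.64704596e-03, -4.38653111e+01, -2.24912632e+01,  7.13833608e-02,
        3.42474505e-02, -3.25556789e-05]), 'eef_pos': array([0.20375805, 0.5105878 , 0.23823313]), 'eef_rot': array([ 0.69422188,  0.13305872,  0.69456722, -0.13389449]), 'contact_force': array([ 0.68716579,  0.06803493, -0.52224452]), 'ft_torque': array([ 0.05905763, -0.0021256 ,  0.06265573]), 'finger_gap': 0.08823772264634488}
```

View pics/top0.png

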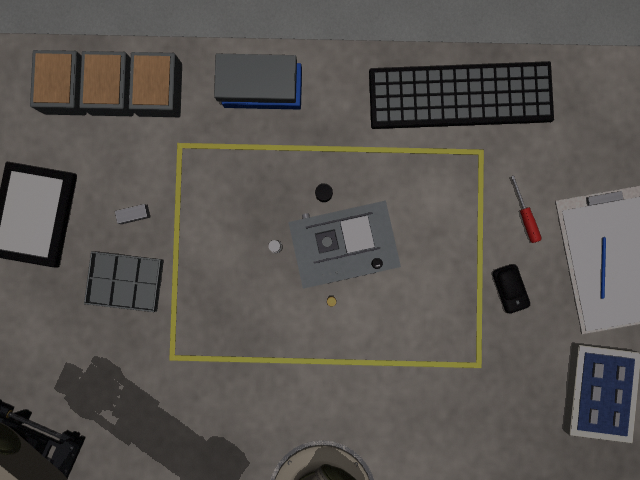

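View pics/scene0.png

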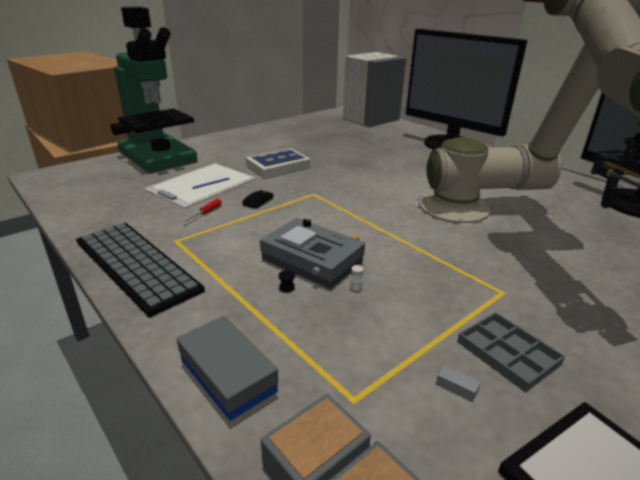

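The top view shows the slide (bright) at px (357,234), the square well at (327,241), the knob at (377,264) and the loupe at (324,192). The vial is at (275,246) and the specimen at (331,301). So controller +y points image-left (about world +y) and +x points up. Next I'll measure the deck and the slide.

```bash
cat > h.py <<'E'
import numpy as np,cv2
def cast(c,px,z):
    K,T=c["intrinsics"],c["extrinsics"]; px=np.atleast_2d(px).astype(float)
    d=np.c_[(px-K[:2,2])/K[0,0],np.ones(len(px))]@T[:3,:3].T
    return T[:3,3]+d*((z-T[2,3])/d[:,2])[:,None]
def cloud(c):
    K,T=c["intrinsics"],c["extrinsics"]; v,u=np.mgrid[:480,:640]; z=c["range_z"]
    P=np.stack([(u-K[0,2])*z/K[0,0],(v-K[1,2])*z/K[1,1],z],-1)
    return P@T[:3,:3].T+T[:3,3]
def rect(mask,c,z):
    cs=max(cv2.findContours(mask,cv2.RETR_EXTERNAL,cv2.CHAIN_APPROX_NONE)[0],key=cv2.contourArea)
    p=cast(c,cs[:,0],z)[:,:2].astype(np.float32)
    return cv2.minAreaRect(p)
E
python3 - <<'E'
from h import *
c=dict(np.load("top0.npz")); P=cloud(c)
roi=np.zeros((480,640),bool);roi[195:295,285:405]=1
z=P[...,2]
print("z slide,deck,well,table",[np.median(z[a-2:a+3,b-2:b+3]).round(4) for a,b in((234,357),(270,320),(241,327),(330,250))])
m=(roi&(z>.05)&(z<.09)).astype(np.uint8)*255
print("deck",rect(m,c,.064))
g=c["color"].min(-1); print("slide val",g[234,357],"deck",g[270,320])
m2=(roi&(g>170)).astype(np.uint8)*255
print("slide",rect(m2,c,.079))
print("loupe,vial,spec,knob",[cast(c,p,h)[0,:2].round(3) for p,h in (((324,192),.04),((275,246),.06),((331,301),.044),((377,264),.08))])
im=cv2.resize(c["color"][190:310,260:420,::-1],None,fx=5,fy=5,interpolation=cv2.INTER_CUBIC);cv2.imwrite("pics/crop0.png",im)
E
```

```text
z slide,deck,well,table [np.float64(0.0788), np.float64(0.0637), np.float64(0.0425), np.float64(0.0014)]
deck ((0.5693844556808472, -0.034191399812698364), (0.16024905443191528, 0.21993756294250488), 13.813775062561035)
slide val 135 deck 85Traceback (most recent call last):
  File "<stdin>", line 10, in <module>
  File "h.py", line 11, in rect
    cs=max(cv2.findContours(mask,cv2.RETR_EXTERNAL,cv2.CHAIN_APPROX_NONE)[0],key=cv2.contourArea)
ValueError: max() iterable argument is empty
```

```bash
python3 - <<'E'
from h import *
c=dict(np.load("top0.npz")); P=cloud(c)
roi=np.zeros((480,640),bool);roi[195:295,285:405]=1
z=P[...,2]
m=(roi&(z>.05)&(z<.09)).astype(np.uint8)*255
m=cv2.morphologyEx(m,cv2.MORPH_OPEN,np.ones((25,25)))if 0 else cv2.morphologyEx(m,cv2.MORPH_OPEN,cv2.getStructuringElement(cv2.MORPH_ELLIPSE,(17,17)))
print("deck",rect(m,c,.064))
g=c["color"].min(-1)
for t in (110,120):
  m2=(roi&(g>t)).astype(np.uint8)*255; m2=cv2.morphologyEx(m2,cv2.MORPH_OPEN,np.ones((5,5)));print("slide",rect(m2,c,.079))
m3=(roi&(z>.072)&(z<.09)).astype(np.uint8)*255; m3=cv2.morphologyEx(m3,cv2.MORPH_OPEN,np.ones((11,11)));print("slide depth",rect(m3,c,.079))
print("loupe,vial,spec,knob",[cast(c,p,h)[0,:2].round(3) for p,h in (((324,192),.04),((275,246),.06),((331,301),.044),((377,264),.08))])
im=cv2.resize(c["color"][190:310,260:420,::-1],None,fx=5,fy=5,interpolation=cv2.INTER_CUBIC);cv2.imwrite("pics/crop0.png",im)
E
```

```text
deck ((0.5646539330482483, -0.03537076711654663), (0.1504322737455368, 0.21996599435806274), 13.857983589172363)
slide ((0.5870285630226135, -0.06262212246656418), (0.07030948996543884, 0.060109470039606094), 13.750178337097168)
slide ((0.5868734121322632, -0.06261875480413437), (0.06962606310844421, 0.05960792675614357), 13.853543281555176)
slide depth ((0.5886906385421753, -0.06259028613567352), (0.06967830657958984, 0.06084839627146721), 1.3080052137374878)
loupe,vial,spec,knob [array([0.682, 0.012]), array([0.557, 0.117]), array([ 0.438, -0.01 ]), array([ 0.522, -0.107])]
```

View pics/crop0.png

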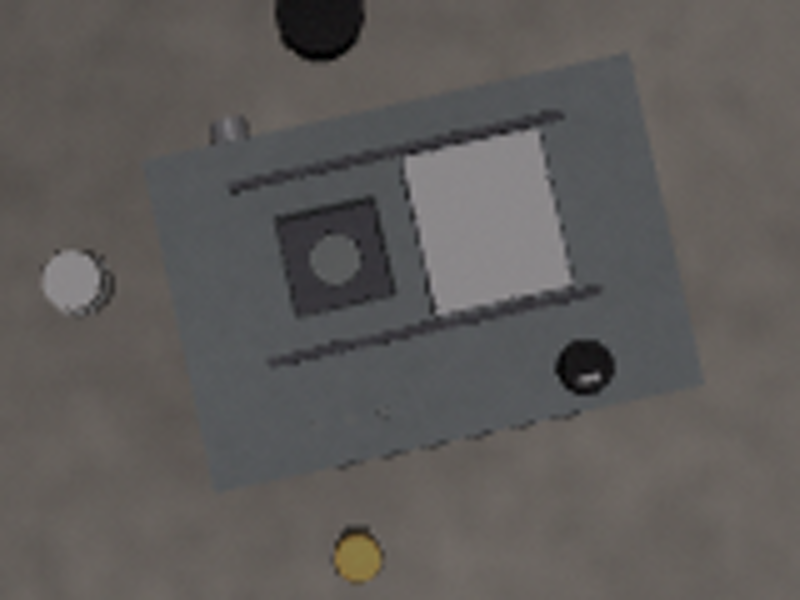

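The deck centre is about (0.565,-0.035) with a yaw of 13.8°, and the slide is at about +4 mm. My plan is to keep the jaws open along controller x and work with the near finger alone. The far finger then hangs outside the box on the +x side, about 25 mm clear of the loupe. I'll move above the start place and look.

```bash
cat >> h.py <<'E'
from scipy.spatial.transform import Rotation
C=np.array([.5647,-.0354]); A=np.radians(13.85); OFF=.0528
ex=np.array([np.cos(A),np.sin(A)]); ey=np.array([-ex[1],ex[0]])
def quat(s=1):
    y=s*np.r_[ex,0]; x=np.array([0,0,-1.]); 
    q=Rotation.from_matrix(np.c_[x,y,np.cross(x,y)]).as_quat(); return q[[3,0,1,2]]
def tcp(x,y,z): # near finger tip at controller (x,y), height z
    return np.r_[C+(x+OFF)*ex+y*ey,z]
E
python3 - <<'E'
from h import *
from workcell import *
q=[(s,inverse_kinematics(tcp(.015,-.084,.2),quat(s))) for s in(1,-1)]
j=readout.state()["joint_pos"]
for s,a in q: print(s,a)
s,a=min((t for t in q if t[1] is not None),key=lambda t:abs(t[1]-j).max())
r.goto_joints(a); r.line_to(tcp(.015,-.084,.11),rate=.1)
st=readout.state();print(s,st["clock"],st["eef_pos"],tcp(.015,-.084,.11),st["contact_force"])
for n in("scene","top"):
    c=optics.capture(n);np.savez(n+"1.npz",**c)
    x,y,w,h=(230,180,180,135) if n=="scene" else (260,165,180,135)
    cv2.imwrite(f"pics/{n}1.png",cv2.resize(c["color"][y:y+h,x:x+w,::-1],None,fx=4,fy=4,interpolation=cv2.INTER_CUBIC))
E
```

```text
1 [-3.33022254e-01  6.00658495e-01  1.02799888e+00 -4.44089210e-16
  1.51293528e+00 -5.74750356e-01]
-1 [-3.33022254e-01  6.00658495e-01  1.02799888e+00 -4.44089210e-16
  1.51293528e+00  2.56684230e+00]
1 3.825 [ 0.65096897 -0.10079278  0.11075422] [ 0.65063676 -0.10072774  0.11      ] [-0.2899339   0.78771387 -0.11657298]
```

View pics/scene1.png

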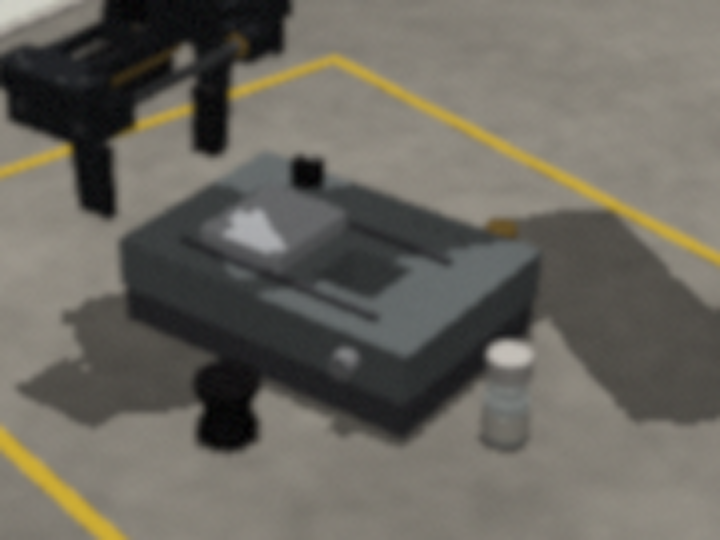

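View pics/top1.png

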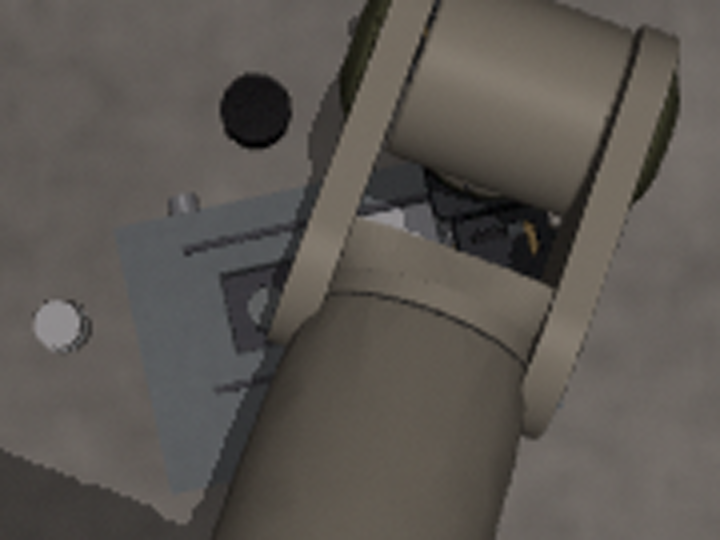

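The scene view shows straight fingers. The near one (crop (210,150)) is above the free deck behind the slide, and the far one (crop (95,210)) is outside the box. I'll lower it and push.

```bash
python3 - <<'E'
from h import *
from workcell import *
K=dict(np.load("scene1.npz"));T=np.linalg.inv(K["extrinsics"])
for xx in(.015,.015+2*OFF):
    p=T@np.r_[C+xx*ex-.084*ey,.1107,1];u=(K["intrinsics"]@p[:3]);u=u[:2]/u[2];print("pred crop px",(u-[230,180])*4)
def rep(t):
    s=readout.state();d=s["eef_pos"][:2]-C;print(t,round(s["clock"],2),"ctl",(d@ex-OFF).round(4),(d@ey).round(4),s["eef_pos"][2].round(4),"F",(s["contact_force"][:2]@ey).round(2),s["contact_force"].round(2))
print(r.line_to(tcp(.015,-.084,.069),rate=.06,guard=6));rep("down")
print(r.line_to(tcp(.015,-.040,.069),rate=.05,guard=8));rep("mid")
print(r.line_to(tcp(.015,-.010,.069),rate=.05,guard=8));rep("near")
print(r.line_to(tcp(.015,.004,.069),rate=.015,guard=4));rep("end")
E
```

```text
pred crop px [211.08058516 148.96814029]
pred crop px [ 96.495437   215.00591449]
False
down 4.76 ctl 0.0152 -0.0841 0.0693 F 0.2 [ 0.51  0.33 -0.86]
False
mid 5.79 ctl 0.0149 -0.0399 0.0688 F -0.39 [ 0.45 -0.29 -0.01]
False
near 6.54 ctl 0.0151 -0.0098 0.0691 F -0.23 [-0.34 -0.32 -0.61]
True
end 6.99 ctl 0.015 -0.007 0.0689 F -2.36 [ 0.5  -2.31  1.99]
```

```bash
cat >> h.py <<'E'
from workcell import *
def rep(t):
    s=readout.state();d=s["eef_pos"][:2]-C;print(t,round(s["clock"],2),"ctl",(d@ex-OFF).round(4),(d@ey).round(4),s["eef_pos"][2].round(4),"Fy",(s["contact_force"][:2]@ey).round(2),s["contact_force"].round(2))
E
python3 - <<'E'
from h import *
rep("now")
print(r.line_to(tcp(.015,.002,.069),rate=.015,guard=5));rep("end2")
r.line_to(tcp(.015,-.02,.069),rate=.05);rep("back")
r.line_to(tcp(.015,-.04,.11),rate=.12)
for n in("scene","top"):
    c=optics.capture(n);np.savez(n+"2.npz",**c)
    x,y,w,h=(230,180,180,135) if n=="scene" else (260,165,180,135)
    cv2.imwrite(f"pics/{n}2.png",cv2.resize(c["color"][y:y+h,x:x+w,::-1],None,fx=4,fy=4,interpolation=cv2.INTER_CUBIC))
E
```

```text
now 6.99 ctl 0.015 -0.007 0.0689 Fy -2.36 [ 0.5  -2.31  1.99]
True
end2 7.25 ctl 0.0149 -0.007 0.0687 Fy -2.19 [ 1.42 -1.91  1.38]
back 7.66 ctl 0.0149 -0.0203 0.0688 Fy 0.37 [ 0.66  0.55 -1.  ]
```

View pics/scene2.png

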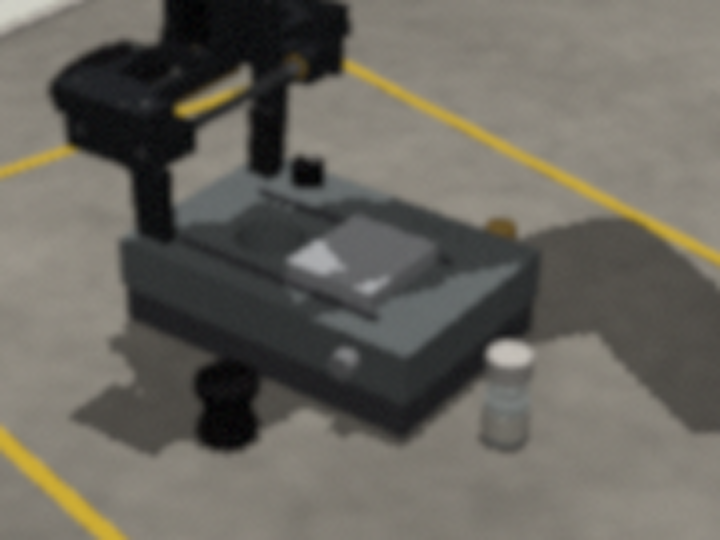

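The slide stopped firmly at the same spot twice, the round well is uncovered and the box outline hasn't moved. I'll check the slide's travel and the well position from the scene camera's depth.

```bash
python3 - <<'E'
from h import *
for n in("scene0","scene1","scene2"):
    c=dict(np.load(n+".npz"));P=cloud(c);L=np.stack([(P[...,:2]-C)@ex,(P[...,:2]-C)@ey,P[...,2]],-1)
    x,y,z=L[...,0],L[...,1],L[...,2]
    m=(z>.074)&(z<.084)&(x>-.02)&(x<.05)&(abs(y)<.09)
    b=(z>.03)&(z<.068)&(abs(x)<.1)&(abs(y)<.13)
    print(n,m.sum(),"slide x",np.percentile(x[m],[1,99]).round(4),"y",np.percentile(y[m],[1,50,99]).round(4),z[m].mean().round(4),"box y",np.percentile(y[b],[.5,99.5]).round(4))
    w=(z<.058)&(z>.02)&(abs(x-.015)<.028)&(abs(y+.036)<.028)
    if w.sum()>20: print("  well",w.sum(),x[w].min().round(4),x[w].max().round(4),y[w].min().round(4),y[w].max().round(4),z[w].min().round(4))
c=dict(np.load("scene2.npz"));T=np.linalg.inv(c["extrinsics"])
t=np.linspace(0,2*np.pi,60);im=cv2.resize(c["color"][215:265,270:350,::-1],None,fx=10,fy=10,interpolation=cv2.INTER_CUBIC)
def draw(pts,col):
    p=(T@np.c_[pts,np.ones(len(pts))].T)[:3];u=c["intrinsics"]@p;u=(u[:2]/u[2]).T;u=((u-[270,215]+.5)*10).astype(int);cv2.polylines(im,[u.astype(np.int32)],True,col,1)
def pt(x,y,z): return np.c_[C+np.outer(x,ex)+np.outer(y,ey),np.full(len(x),z)]
draw(pt(.015+.023*np.cos(t),-.036+.023*np.sin(t),.064),(0,0,255))
draw(pt(.015+.012*np.cos(t),-.036+.012*np.sin(t),.042),(0,255,0))
s=np.array([-1,1,1,-1]);v=np.array([-1,-1,1,1])
draw(pt(.015+.036*s,.036+.031*v,.079),(255,0,0))
cv2.imwrite("pics/ov.png",im)
E
```

```text
scene0 374 slide x [-0.0172  0.0495] y [-0.0655 -0.0319 -0.0027] 0.0804 box y [-0.1123  0.1081]
scene1 368 slide x [-0.0176  0.049 ] y [-0.0645 -0.0302 -0.0036] 0.0802 box y [-0.1124  0.1081]
scene2 401 slide x [-0.0185  0.0496] y [0.0036 0.0362 0.0647] 0.0803 box y [-0.1121  0.108 ]
  well 86 -0.0096 0.0246 -0.0637 -0.0277 0.0383
```

View pics/ov.png

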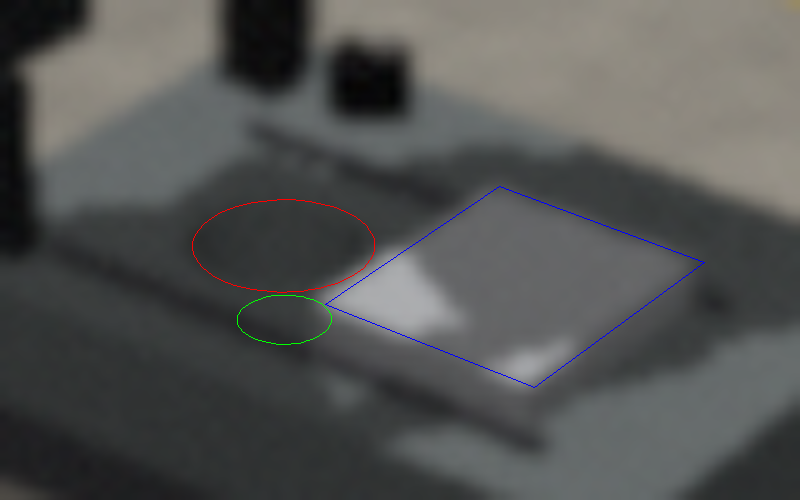

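The overlay matches: the slide's measured travel is about 68 mm and the slide lies over the square well. The round well is where I modelled it, around overlay (285,245), and the box is unmoved. Next is pressing the key.

```bash
python3 - <<'E'
from h import *
y=-.0375
r.line_to(tcp(.015,y,.09),rate=.06)
print(r.line_to(tcp(.015,y,.046),rate=.04,guard=6));rep("in well")
print(r.line_to(tcp(.015,y,.0385),rate=.02,guard=10));rep("p1")
print(r.line_to(tcp(.015,y,.032),rate=.01,guard=8));rep("p2")
for i in range(4): r.wait(.1);rep("hold")
E
```

```text
False
in well 10.03 ctl 0.0151 -0.0376 0.0463 Fy 0.66 [-0.78  0.49 -0.68]
False
p1 10.55 ctl 0.0152 -0.0376 0.0388 Fy 0.03 [1.18 0.32 2.98]
True
p2 10.91 ctl 0.0152 -0.0376 0.0374 Fy 0.18 [-0.19  0.14  6.04]
hold 11.01 ctl 0.0153 -0.0376 0.0374 Fy 1.22 [-0.1   1.23  6.65]
hold 11.11 ctl 0.0153 -0.0376 0.0374 Fy 0.02 [-0.19 -0.02  6.34]
hold 11.21 ctl 0.0153 -0.0376 0.0374 Fy 1.16 [-0.31  1.12  5.34]
hold 11.31 ctl 0.0153 -0.0376 0.0374 Fy -0.37 [-0.92 -0.6   5.82]
```

```bash
python3 - <<'E'
from h import *
y=-.0375
print(r.line_to(tcp(.015,y,.0345),rate=.01,guard=7));rep("p3")
for i in range(4): r.wait(.5);rep("hold")
r.line_to(tcp(.015,y,.1),rate=.08);rep("up")
# go over slide to the +y side (slide +y edge ~ .067, finger half width ~12)
r.line_to(tcp(.015,.088,.1),rate=.15)
print(r.line_to(tcp(.015,.088,.069),rate=.06,guard=6));rep("down")
print(r.line_to(tcp(.015,.015,.069),rate=.05,guard=8));rep("near")
print(r.line_to(tcp(.015,-.010,.069),rate=.015,guard=4.5));rep("end")
E
```

```text
True
p3 11.52 ctl 0.0153 -0.0376 0.0374 Fy 0.44 [-0.91  0.23  5.43]
hold 12.02 ctl 0.0153 -0.0376 0.0374 Fy -1.21 [ 0.12 -1.22  5.17]
hold 12.52 ctl 0.0153 -0.0376 0.0374 Fy 0.46 [-1.    0.23  5.24]
hold 13.02 ctl 0.0153 -0.0377 0.0374 Fy 0.14 [0.06 0.16 6.23]
hold 13.52 ctl 0.0153 -0.0376 0.0374 Fy 0.12 [-1.07 -0.14  5.96]
up 14.45 ctl 0.0147 -0.0374 0.0994 Fy -0.31 [-0.   -0.32 -0.65]
False
down 16.1 ctl 0.0151 0.088 0.069 Fy -0.42 [-0.25 -0.49  0.62]
False
near 17.71 ctl 0.0149 0.015 0.0689 Fy 0.2 [-0.79  0.01  0.45]
True
end 18.6 ctl 0.0147 0.0039 0.0685 Fy 1.91 [0.49 2.09 0.3 ]
```

```bash
python3 - <<'E'
from h import *
print(r.line_to(tcp(.015,-.008,.069),rate=.015,guard=5));rep("end2")
r.line_to(tcp(.015,.02,.069),rate=.06)
r.line_to(tcp(.015,.03,.2),rate=.15)
j=readout.state()["joint_pos"].copy(); j[0]+=1.0; r.goto_joints(j);rep("clear")
for n in("scene","top"):
    c=optics.capture(n);np.savez(n+"3.npz",**c)
c0=dict(np.load("top0.npz"));c=dict(np.load("top3.npz"));z=cloud(c)[...,2];g=c["color"].min(-1)
roi=np.zeros((480,640),bool);roi[195:295,285:405]=1
m=cv2.morphologyEx((roi&(z>.05)&(z<.09)).astype(np.uint8)*255,cv2.MORPH_OPEN,cv2.getStructuringElement(cv2.MORPH_ELLIPSE,(17,17)));print("deck",rect(m,c,.064))
m2=cv2.morphologyEx((roi&(g>110)).astype(np.uint8)*255,cv2.MORPH_OPEN,np.ones((5,5)));q=rect(m2,c,.079);print("slide",q,"ctl y",(np.array(q[0])-C)@ey)
im=np.hstack([d["color"][150:320,240:420,::-1] for d in(c0,c)]);cv2.imwrite("pics/fin.png",cv2.resize(im,None,fx=2.2,fy=2.2,interpolation=cv2.INTER_CUBIC))
E
```

```text
True
end2 18.91 ctl 0.0144 0.004 0.0679 Fy 1.29 [-0.18  1.29  0.2 ]
clear 22.49 ctl -0.1464 0.6044 0.1989 Fy 0.03 [-0.49 -0.09 -0.62]
deck ((0.5656980276107788, -0.035091228783130646), (0.15280228853225708, 0.21992696821689606), 13.73952865600586)
slide ((0.587959349155426, -0.06651808321475983), (0.07033383846282959, 0.06016524136066437), 13.8410005569458) ctl y -0.035781190863765355
```

View pics/fin.png

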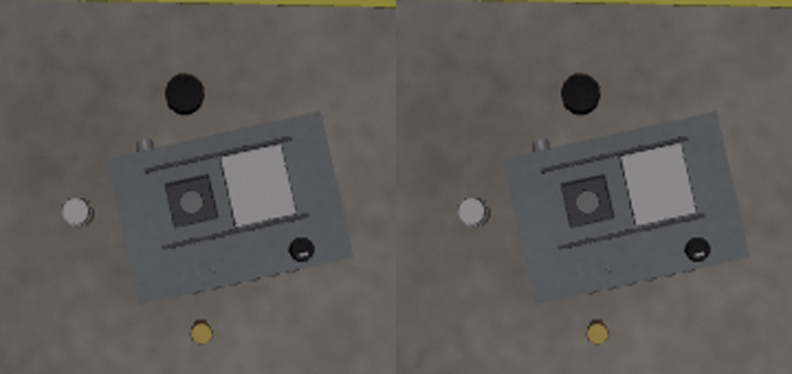

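In the before/after pair (left/right), the slide is back over the round well at (657,185). Its centre is at y = -35.8 mm against a nominal -36. The box, loupe, vial and specimen haven't moved, and the arm is clear.

```bash
python3 -c "
from workcell import *
r.wait(.3);job_done()"
```

```text
the job is handed in; nothing more can be done
```

The reset is done and handed in. I pushed the slide to its far stop, pressed the reset key down and held it, pushed the slide back to its stop and moved the arm clear. It took about 23 s of the 58 s allowed.

**What the checks showed:**
- **Slide out:** it stopped at the same spot on two pushes, and the scene camera put it about 68 mm along, centred over the square well.
- **Key:** I pressed it twice and both times it stopped solidly with the fingertip at z = 37.4 mm (37.0 expected). It was held there for over 2 s at about 5–6 N, where fully down takes 4 N.
- **Slide back:** it hit its stop twice at the same place. The final picture shows its centre at y = -35.8 mm against a nominal -36, so the round well is covered.
- **Everything else:** the loupe, vial and specimen look unmoved in the before/after pictures. I did not re-check the mouse, driver, tray or gauge block; the arm did not work near them. The square key was never touched.

**What disagreed:**
- **Controller position:** the final deck measurement came out about 1 mm off in world x from the first one. The outline in the pictures looks unchanged, so I took it as measuring error.
- **Stop positions:** contact at the two stops suggests a fingertip about 21 mm wide rather than 18, and about 1.5 mm of offset in my estimate of the controller's position. Neither affected the result.

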